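# Edge the lab notebook out over the bath cover

## Robot

A 7-joint arm with a two-finger parallel gripper is mounted at the origin on the work surface; the furniture and walls round the work are solid. World frame = base frame: x ahead of the robot, y to its left, z up, the work surface at z = 0. Lengths are in m, angles in rad, forces in N, time in s.
With the tool pointing down it reaches from about 0.35 to 0.9 m from the base axis. Payload 8.1 kg.
Tool frame: the origin (TCP) lies at the very end of the fingers, on their centre line; the grasp point (between the pads) lies 19 mm behind it; x points along the fingers, y is the direction in which the jaws open and shut, and the axes are right-handed (so a half turn about x gives the same grasp; the last joint's range is limited). The gripper opens to 92 mm and grips with 3 to 60 N. Pads are 19 mm wide; open, the fingers measure 130 mm over their backs; the gripper's body (75 mm by 190 mm) begins 47 mm behind the grasp point.
Start: joints at [0.606, 0.434, 0.025, 1.573, -0.012, 1.134, -0.075], TCP at [0.474, -0.407, 0.227] pointing down, gripper open.
Joint ranges: [-2.62, 2.62], [-0.44, 2.09], [-1.27, 1.32], [0.08, 2.57], [-1.32, 4.46], [0.12, 2], [-2.74, 2.74]. Speed limits (rad/s): [2.22, 2.22, 3.01, 3.01, 3.14, 3.14, 3.14].

## Interface

Orientations are given as a rotation vector (axis times angle).
In Python, from cell import * gives the robot as it stands.
- The arm moves only by the shell command python3 -m handwheel 'ROWS' [FORCE]. ROWS is JSON, a list of rows, each a list of 7 numbers: the opening, from 0 (shut) to 1 (fully open), then the shift along the tool's x, y, z in m, then the turn, a rotation vector about the tool's x, y, z in rad. A call has 1 to 10 rows; each row shifts and turns the commanded pose from where the row before left it, along the tool's axes as they then stand; what a row does not reach is not made up. A row lasts 1/10 s, in which the tool goes at most 50 mm and 8.59 degrees, less where a joint would pass 70% of its speed; a pose out of reach is approached as far as the arm can. A call is refused whole if a number of a shift passes 0.05 or a number of a turn 0.15, either way. A call with a gripper value outside its range is refused whole. The fingers move at their own pace and stop on an object; FORCE is the grip in N (left out, the last holds). Time passes only in rows, so rows that do not move let the fingers close. It gives the time, the measured TCP pose, the force and the opening at its end, in the units of the state.
- observe(): the state, without advancing time (a new reading comes with each control period).
- get_image(name): name is "scene" or "top"; returns (picture, depth): 480x640x3 uint8, blue, green, red; 480x640 float32, m along the optical axis (not along the pixel's ray), 0 where there is no reading.
- get_calibration(name): a dict with "camera_matrix" (3x3 intrinsics, pixels), "pose" (4x4, takes a point from camera to world coordinates). Camera axes: x right, y down, z forward; pixel columns grow to the right and rows downward; lengths in m; the calibration is good to about 2 mm. A picture is of the moment at which its call begins. get_calibration takes no time and is no camera call.
- sign_off(): hands the job in, once; it reports no verdict.
The state is a dict: "clock": time; "joints": joint angles; "dq": joint speeds; "joint_efforts": joint torques, N m; "position": TCP position; "ee_rot": TCP orientation; "force": force on the tool from outside, world axes, zero at the start; "ft_torque": the same for the moment, N m; "width": opening from 0.0 (shut) to 1.0 (fully open).
Only numpy, scipy, OpenCV 4.12 (cv2) and the standard library are available. Lean on these libraries where they do the work, as an engineer would, in place of code of your own. Each camera call takes 0.05 s, during which the arm holds its last target. There are 200 camera calls.

## Task

The dark lab notebook lies flat on the white cover board of the water bath, with nothing to get hold of. Slide it out over the side of the board that is marked with a yellow strip, until its long side sticks out 4 cm, give or take 1 cm, beyond the board and parallel to that side, so that a gloved hand can pinch it there. Leave it lying flat and steady on the board, do not let it tip or fall off, and leave everything else where it stands.

Things in the scene. Friction and masses are not known exactly. Their poses are not given: they have to be found in the camera images.
- notebook_center (a point): Centre, half-way up, of the dark green bound lab notebook with a white label, 212 x 154 x 14 mm, 0.17 to 0.34 kg, lying loose and flat on the cover board. x runs along its 212 mm long sides, y across its 154 mm width, z up. At the start it lies wholly on the board, its long sides within 12 degrees of parallel to the marked side. It slides with friction of about 0.6.
- cover: White flat board, 320 x 300 x 12 mm, fixed on the rim of the round black water bath and two legs, its top 100 mm above the worktop. One 300 mm side, to the robot's right, carries a yellow strip. Origin: middle of the upper edge of that marked side, level with the board's top; x points level outward off the board there, y along that side, z up. The board reaches from x = -320 to 0 mm, y = -150 to +150 mm.
- beaker_center (a point): Centre, half-way up, of a clear empty beaker, 60 mm wide and 70 mm high, standing loose on the worktop to the left of the board. A bystander.
- timer_center (a point): Centre of a small white lab timer with coloured buttons, 62 x 68 x 20 mm, lying loose on the worktop to the left of the board. A bystander.

How it is judged:
By the outcome, as a careful person would: the job done as asked, in the order asked, and still so for the second after the job is handed in, with the robot touching nothing.
It also fails if it takes over 27 s, if anything falls off the work surface, if the arm or the gripper's body presses on something with over 40 N, if the wrist force passes 120 N, or if a joint passes its speed limit or range.

## Working session

There is one attempt and no reset: what is moved stays moved. The work goes in short steps, Python scripts to look and compute and a shell command to move; the robot and the scene stay as the last step left them, time stands still between calls to the robot, and variables do not carry over. Pictures are saved under pics/ and viewed, about 8 in all and at most 12, crops included, and the job is handed in when it is done.

```bash
mkdir -p pics; python3 - <<'E'
from cell import *
import cv2,numpy as np
for n in("top","scene"):
    p,d=get_image(n); cv2.imwrite(f"pics/{n}0.png",p); np.save(f"{n}0.npy",d)
    c=get_calibration(n); print(n,np.round(c["camera_matrix"],1).tolist(),np.round(c["pose"],3).tolist())
print(observe())
E
```

```text
top [[612.6, 0.0, 319.6], [0.0, 612.6, 238.3], [0.0, 0.0, 1.0]] [[0.026, -0.994, 0.107, 0.361], [-1.0, -0.028, -0.011, -0.055], [0.014, -0.107, -0.994, 1.182], [0.0, 0.0, 0.0, 1.0]]
scene [[445.2, 0.0, 320.9], [0.0, 445.2, 235.5], [0.0, 0.0, 1.0]] [[-0.887, -0.328, 0.327, 0.187], [-0.462, 0.651, -0.602, 0.454], [-0.015, -0.685, -0.729, 0.713], [0.0, 0.0, 0.0, 1.0]]
{'clock': 0.1, 'joints': array([ 0.60643566,  0.43517296,  0.02498905,  1.57397582, -0.01160878,
        1.13395492, -0.07510859]), 'dq': array([ 0.00070693, -0.00102429,  0.00011851, -0.00203398,  0.00047695,
        0.00097685, -0.00039151]), 'joint_efforts': array([ 3.83717372e-03, -6.69124103e+01,  9.88362394e-01, -3.15143609e+01,
       -6.04658201e-02,  3.74798127e-02, -4.63454376e-05]), 'position': array([ 0.47400736, -0.40670342,  0.22602311]), 'ee_rot': array([ 1.70919017,  0.78700216, -1.71047152]), 'force': array([ 0.03234467, -0.2445095 , -0.288189  ]), 'ft_torque': array([ 0.0129582 , -0.04329151,  0.02732559]), 'width': 1.0006902788942635}
```

View pics/top0.png

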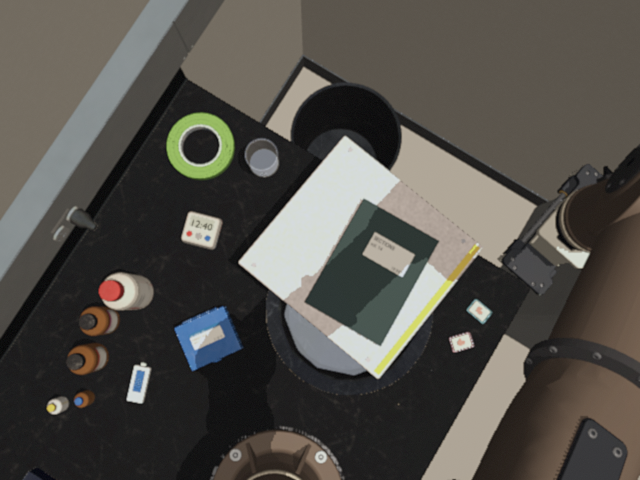

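View pics/scene0.png

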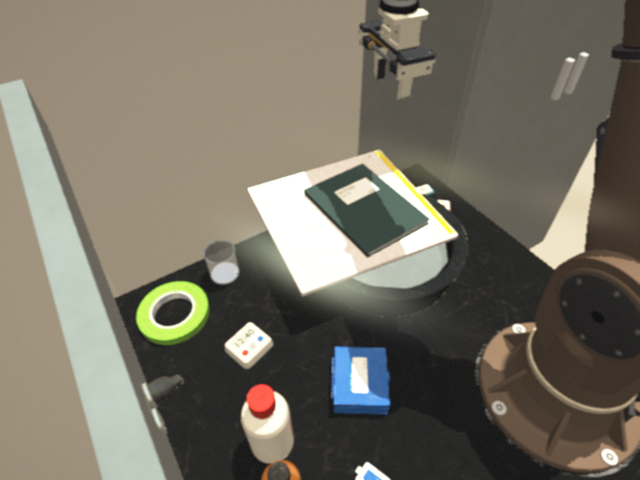

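The top view shows the notebook with corners at about (363,199), (438,240), (381,345) and (305,300). The board corners are at about (348,136), (480,246), (378,378) and (239,263), and the yellow side runs from (480,246) to (378,378). I'll enlarge a crop to read these more exactly.

```bash
python3 - <<'E'
import cv2
p=cv2.imread("pics/top0.png")[125:395,230:490]
cv2.imwrite("pics/crop0.png",cv2.resize(p,None,fx=2.2,fy=2.2,interpolation=cv2.INTER_CUBIC))
E
```

```text
(no output)
```

View pics/crop0.png

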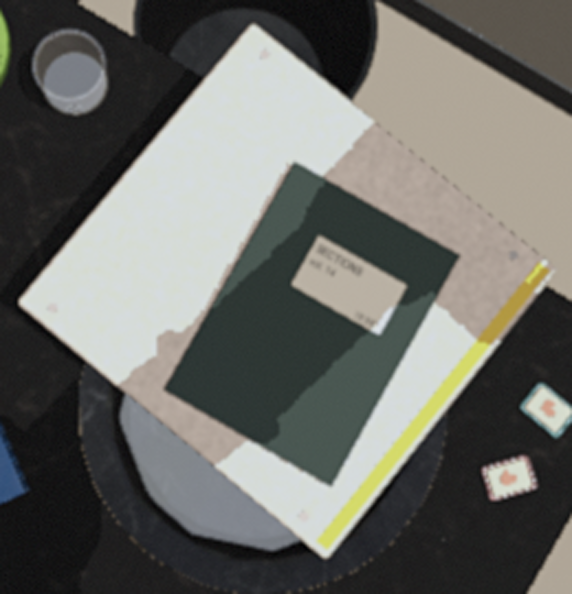

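The crop shows notebook corners at (294,163), (459,256), (332,485) and (165,388). The board corners are at (253,24), (552,266), (326,558) and (18,302).

```bash
cat > h.py <<'E'
import numpy as np
from cell import *
C=get_calibration("top");K=np.array(C["camera_matrix"]);T=np.array(C["pose"])
def w(uv,z):
    uv=np.atleast_2d(uv); r=np.c_[uv,np.ones(len(uv))]@np.linalg.inv(K).T@T[:3,:3].T
    return T[:3,3]+r*((z-T[2,3])/r[:,2])[:,None]
E
python3 - <<'E'
from h import *
from scipy.spatial.transform import Rotation as R
f=lambda a:np.array(a)/2.2+[230,125]-.27
nb=w(f([(294,163),(459,256),(332,485),(165,388)]),.114); bd=w(f([(253,24),(552,266),(326,558),(18,302)]),.100)
L=lambda P:np.round(np.linalg.norm(P-np.roll(P,-1,0),axis=1),3)
print(nb.round(3),L(nb),bd.round(3),L(bd),sep="\n")
y=bd[1]-bd[2];y/=np.linalg.norm(y);x=np.cross(y,[0,0,1]);o=(bd[1]+bd[2])/2
print("x",x,"y",y,"o",o)
loc=np.c_[(nb-o)@x,(nb-o)@y];print("nb in cover",loc.round(4),loc.mean(0))
e=loc[0]-loc[3];print("angle deg",np.degrees(np.arctan2(-e[0],e[1])))
s=observe();print("tool",R.from_rotvec(s["ee_rot"]).as_matrix().round(3),"tcp cover",(s["position"]-o)@x,(s["position"]-o)@y)
d=np.load("top0.npy")
for u,v in((370,260),(345,170),(405,340)): print((T[:3,:3]@(np.linalg.inv(K)@[u,v,1]*d[v,u])+T[:3,3]).round(3))
E
```

```text
[[ 0.548 -0.142  0.114]
 [ 0.477 -0.275  0.114]
 [ 0.294 -0.177  0.114]
 [ 0.366 -0.044  0.114]]
[0.151 0.208 0.151 0.207]
[[ 0.666 -0.107  0.1  ]
 [ 0.472 -0.354  0.1  ]
 [ 0.236 -0.174  0.1  ]
 [ 0.431  0.076  0.1  ]]
[0.313 0.297 0.318 0.298]
x [-0.6042967  -0.79675937  0.        ] y [ 0.79675937 -0.6042967   0.        ] o [ 0.354049   -0.26412966  0.1       ]
nb in cover [[-0.2147  0.0811]
 [-0.0652  0.1047]
 [-0.0332 -0.101 ]
 [-0.1828 -0.1239]] [-0.12395894 -0.00977238]
angle deg 8.847276175460795
tool [[-0.001  0.759 -0.651]
 [ 0.001 -0.651 -0.759]
 [-1.    -0.001  0.   ]] tcp cover 0.04110654054970853 0.18173480081606166
[ 0.44  -0.156  0.115]
[ 0.603 -0.109  0.098]
[ 0.303 -0.221  0.101]
```

```bash
python3 -m handwheel '[[1,0,0,0,-0.05,0,0],[1,0,-0.024,-0.036,0,0,0],[1,0,-0.024,-0.036,0,0,0],[1,0,-0.024,-0.036,0,0,0],[1,0,-0.024,-0.036,0,0,0],[1,0,-0.024,-0.036,0,0,0],[1,0,-0.024,-0.036,0,0,0],[1,0,-0.024,-0.036,0,0,0],[1,0,-0.024,-0.036,0,0,0],[1,0,0,0,0,0,0]]'
cat >> h.py <<'E'
from scipy.spatial.transform import Rotation as R
a=np.radians(-37.7);Y=np.array([np.cos(a),np.sin(a),0]);X=np.cross(Y,[0,0,1]);O=np.array([.354,-.264,.1])
def st():
    s=observe();p=s["position"]-O;M=R.from_rotvec(s["ee_rot"]).as_matrix()
    print("t",s["clock"],"tcp cover",(p@X).round(4),(p@Y).round(4),"z",p[2].round(4),"yaw err",np.degrees(np.arctan2(M[1,1],M[0,1])-a).round(2),"tilt",M[:,0].round(3),"F",(s["force"]@np.c_[X,Y,[0,0,1]]).round(2),s["width"])
E
python3 - <<'E'
from h import *
st()
E
```

```text
clock: 1.1
position: [0.4991, -0.0548, 0.2267]
ee_rot: [1.672, 0.831, -1.669]
force: [0.3, -0.8, -0.9]
width: 0.998
t 1.1 tcp cover -0.2543 -0.0131 z 0.1267 yaw err 0.46 tilt [ 0.     0.003 -1.   ] F [ 0.46  0.7  -0.89] 0.9980405323558883
```

```bash
python3 -m handwheel '[[1,0.035,0,0,0,0,0],[1,0.035,0,0,0,0,0],[1,0.03,0,0,0,0,0],[1,0.01,0,0,0,0,0],[1,0.01,0,0,0,0,0],[1,0,0,0,0,0,0],[1,0,0,0,0,0,0]]'
python3 - <<'E'
from h import *
import cv2
st()
p,d=get_image("scene");cv2.imwrite("pics/s1.png",cv2.resize(p[100:300,220:480],None,fx=3,fy=3,interpolation=cv2.INTER_CUBIC))
E
```

```text
clock: 1.8
position: [0.4997, -0.0618, 0.1076]
ee_rot: [1.677, 0.821, -1.675]
force: [0.2, 0.3, 0.0]
width: 0.999
t 1.8 tcp cover -0.249 -0.0084 z 0.0076 yaw err -0.07 tilt [ 0.001 -0.    -1.   ] F [-0.34  0.01  0.02] 0.9988877588669358
```

View pics/s1.png

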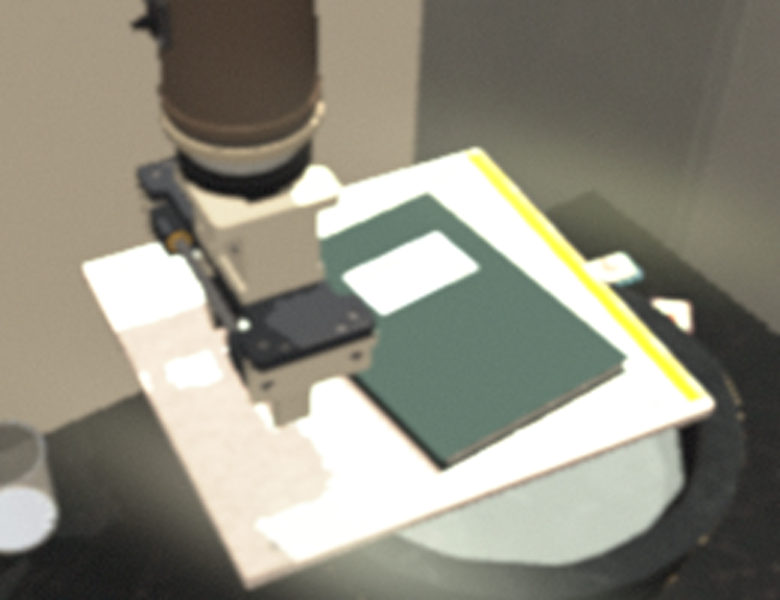

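The fingers stand on the board behind the notebook, with the near finger tip at about (290,420) in the crop, clear of the back edge. I'll lower 2 mm and push.

```bash
python3 -m handwheel '[[1,0.002,0,0.004,0,0,0],[1,0,0,0.008,0,0,0],[1,0,0,0.008,0,0,0],[1,0,0,0.008,0,0,0],[1,0,0,0.008,0,0,0],[1,0,0,0.008,0,0,0],[1,0,0,0.008,0,0,0],[1,0,0,0.008,0,0,0],[1,0,0,0.008,0,0,0],[1,0,0,0.008,0,0,0]]'
python3 - <<'E'
from h import *
st()
E
python3 -m handwheel '[[1,0,0,0.006,0,0,0],[1,0,0,0.006,0,0,0],[1,0,0,0.006,0,0,0],[1,0,0,0.006,0,0,0],[1,0,0,0,0,0,0],[1,0,0,0,0,0,0]]'
python3 - <<'E'
from h import *
import cv2
st()
p,d=get_image("top");cv2.imwrite("pics/t2.png",cv2.resize(p[125:395,230:490],None,fx=2.2,fy=2.2,interpolation=cv2.INTER_CUBIC))
E
```

```text
clock: 2.85
position: [0.452, -0.1222, 0.1048]
ee_rot: [1.676, 0.822, -1.676]
force: [-0.3, 0.9, 1.1]
width: 1.001
t 2.85 tcp cover -0.1722 -0.0091 z 0.0048 yaw err -0.07 tilt [ 0.  0. -1.] F [-0.5  -0.81  1.07] 1.0012887011561293
clock: 3.45
position: [0.4374, -0.141, 0.1046]
ee_rot: [1.676, 0.822, -1.677]
force: [-1.7, 0.5, 0.1]
width: 0.998
t 3.45 tcp cover -0.1484 -0.0093 z 0.0046 yaw err -0.09 tilt [-0.001 -0.    -1.   ] F [ 0.67 -1.62  0.11] 0.9981128586830258
```

View pics/t2.png

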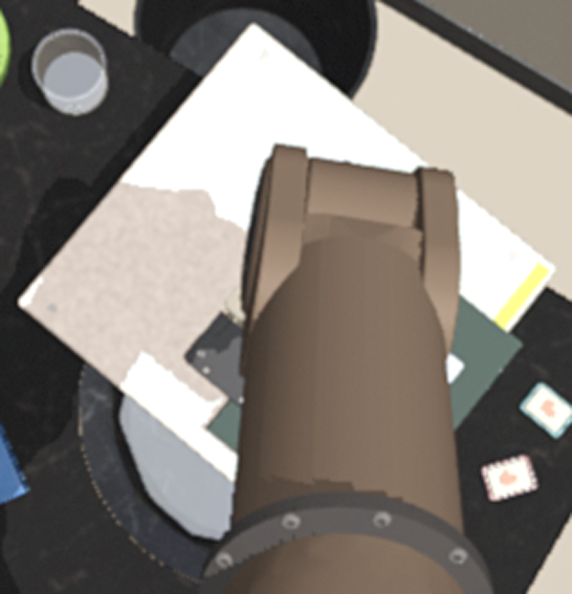

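The arm hides much of the view. The notebook's far front corner shows at about (521,344), past the yellow strip, a front-edge point at (455,428), and the back corner at (207,425).

```bash
python3 - <<'E'
from h import *
f=lambda a:np.array(a)/2.2+[230,125]-.27
P=w(f([(521,344),(455,428),(207,425),(462,294)]),.114)-O
print(np.c_[P@X,P@Y].round(4))
Q=w(f([(253,24),(552,266),(326,558),(18,302),(500,332)]),.1)-O
print(np.c_[Q@X,Q@Y].round(4))
E
```

```text
[[ 0.0154  0.0801]
 [ 0.0154 -0.0052]
 [-0.1376 -0.1269]
 [-0.0455  0.0818]]
[[-0.3146  0.1508]
 [-0.0013  0.1486]
 [ 0.0014 -0.1484]
 [-0.3167 -0.1469]
 [-0.0012  0.0797]]
```

```bash
python3 -m handwheel '[[1,0,0,0.005,0,0,0],[1,0,0,0.005,0,0,0],[1,0,0,0.005,0,0,0],[1,0,0,0.005,0,0,0],[1,0,0,0.003,0,0,0],[1,0,0,0.001,0,0,0],[1,0,0,0,0,0,0],[1,0,0,0,0,0,0]]'
python3 - <<'E'
from h import *
st()
E
python3 -m handwheel '[[1,0,0,-0.01,0,0,0],[1,0,0,-0.015,0,0,0],[1,0,0,-0.015,0,0,0],[1,-0.03,0,0,0,0,0],[1,-0.04,0,0,0,0,0],[1,-0.04,0,-0.03,0,0,0],[1,-0.03,0.03,-0.04,0,0,0],[1,0,0.04,-0.045,0,0,0],[1,0,0.04,-0.045,0,0,0],[1,0,0.04,-0.04,0,0,0]]'
python3 - <<'E'
from h import *
import cv2
st()
p,d=get_image("top");np.save("t3.npy",d);cv2.imwrite("pics/t3.png",cv2.resize(p[125:425,230:490],None,fx=2,fy=2,interpolation=cv2.INTER_CUBIC))
p,d=get_image("scene");cv2.imwrite("pics/s3.png",cv2.resize(p[100:300,220:480],None,fx=3,fy=3,interpolation=cv2.INTER_CUBIC))
E
```

```text
clock: 4.3
position: [0.423, -0.1598, 0.1047]
ee_rot: [1.676, 0.822, -1.676]
force: [0.3, -1.1, -0.4]
width: 0.998
t 4.3 tcp cover -0.1247 -0.0091 z 0.0047 yaw err -0.06 tilt [-0. -0. -1.] F [ 0.69  0.9  -0.39] 0.9979198964808816
clock: 5.3
position: [0.6573, -0.0662, 0.2408]
ee_rot: [1.676, 0.822, -1.674]
force: [1.0, -0.1, 0.6]
width: 1.0
t 5.3 tcp cover -0.342 0.119 z 0.1408 yaw err 0.01 tilt [ 0.001  0.    -1.   ] F [-0.5   0.84  0.6 ] 1.0004764451336374
```

View pics/t3.png

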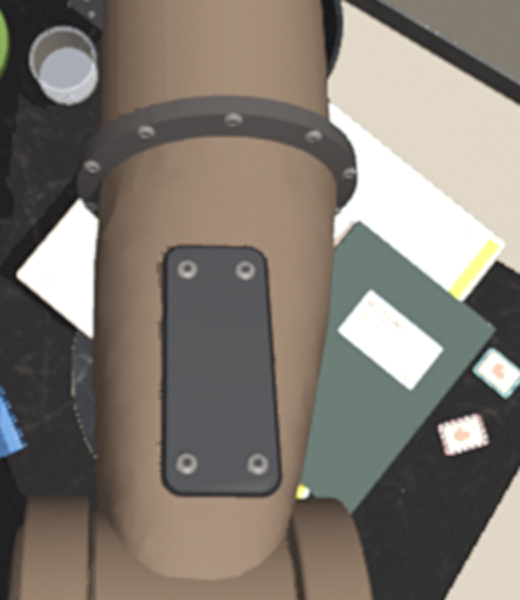

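View pics/s3.png

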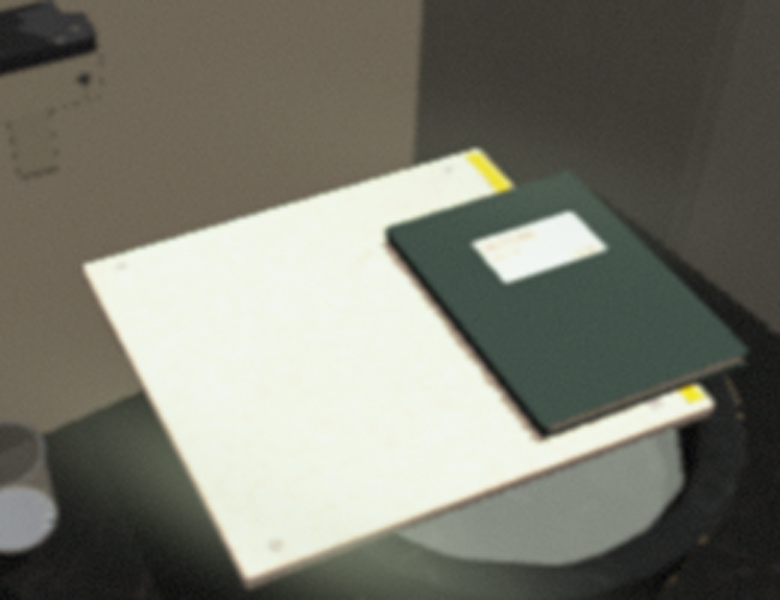

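Both views show the notebook flat, overhanging and parallel. In the top crop its front corners are at (494,329) and (350,513) and a back corner is at (359,222). In the scene crop its corners are at (572,172), (747,352), (545,433) and (388,232), and the board's marked corners at (479,150) and (714,405). Now I'll measure.

```bash
python3 - <<'E'
import h
from h import *
f=lambda a:np.array(a)/2+[230,125]-.25
P=w(f([(494,329),(350,513),(359,222)]),.114)-O;print(np.c_[P@X,P@Y].round(4))
Q=w(f([(503,243),(461,298)]),.1)-O;print("board",np.c_[Q@X,Q@Y].round(4))
C=get_calibration("scene");h.K=np.array(C["camera_matrix"]);h.T=np.array(C["pose"])
g=lambda a:np.array(a)/3+[220,100]-.33
P=w(g([(572,172),(747,352),(545,433),(388,232)]),.114)-O
Q=w(g([(479,150),(714,405),(249,585),(84,265)]),.1)-O
print("scene nb",np.c_[P@X,P@Y].round(4),"bd",np.c_[Q@X,Q@Y].round(4),sep="\n")
st()
E
```

```text
[[ 0.0379  0.0802]
 [ 0.038  -0.1227]
 [-0.1117  0.0792]]
board [[0.0002 0.1484]
 [0.0012 0.086 ]]
scene nb
[[ 0.0392  0.0744]
 [ 0.0368 -0.1338]
 [-0.1156 -0.1379]
 [-0.1138  0.0719]]
bd
[[ 0.0022  0.144 ]
 [ 0.0005 -0.1531]
 [-0.3174 -0.1547]
 [-0.3144  0.1476]]
t 5.4 tcp cover -0.3447 0.1203 z 0.1381 yaw err 0.13 tilt [ 0.     0.002 -1.   ] F [-0.18  0.27 -0.37] 1.0009535715197893
```

```bash
python3 -c "
from cell import *
print(sign_off())"
```

```text
the job is handed in; nothing more can be done
None
```

I pushed the notebook from behind with both fingertips of the open gripper. That squared it to the marked side and slid it out over the yellow strip. Then I backed off, lifted clear and handed the job in at about 5.4 s.

- **Overhang:** the top camera gave about 38 mm and the scene camera about 35–38 mm. The final fingertip position suggests about 39 mm. All are within 30–50 mm, a little under the 40 mm target.
- **Parallel:** the long side is within about 0.5° of the marked side, and the two cameras agree.
- **Flat and steady:** the notebook lies flat, with its centre still about 4 cm inside the edge.
- **Forces:** the readings at the end of each move were at most about 2 N.
- **Bystanders:** the beaker is where it was. The arm hid the timer in the last pictures, so I did not recheck it, but the gripper never went near it.

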